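# Slip test of a heatsink on the tilting deck

### The job

Do a slip test: take the bare heatsink off the bench and set it gently flat on the tilting deck, wholly above the black line and beside the padded heatsink. Then slowly raise the deck by its bar until the bare heatsink starts to slide, stop there and hold that angle so that it glides softly down to the stop bar by itself, without touching it, while the padded one stays above the line. Let go and leave the deck standing at that angle, with nothing else on the bench disturbed.

Things in the scene. Friction and masses are not known exactly. Their poses are not given: they have to be found in the camera images.
- heatsink: bare finned aluminium heatsink, 40 x 40 x 30 mm tall, about 0.09 kg, loose on the bench among other parts; may be gripped on any pair of sides. Origin: centre of its flat underside, z up. On the deck it lets go at an unknown angle between 0.15 and 0.46 rad (friction varies); beyond that angle it speeds up, the more the further the deck is past it.
- padded_heatsink: the same heatsink on a 44 x 44 x 4 mm dark rubber pad (34 mm tall in all), on the deck from the start, on the half towards the deck's +y, its centre 31 to 39 mm above the line. Origin: centre of the pad's underside. It slips only at about 1.3 times the angle at which the bare one does.
- tilt_plate (a joint): tilt of the deck in rad: 0 = down and level (as at the start), growing as the bar end rises; range 0 to 0.9. The friction hinge stays wherever it is left; the bar must be lifted with some 6 to 12 N.
- hinge_axis (a point): midpoint of the hinge axis of the deck, fixed on the stand, 28 mm above the bench. Its y axis is the hinge axis, its x points level from the bar end towards the hinge end (down the slope when the deck is raised).
- lift_bar (a point): middle of the round steel lifting bar at the deck's free end: 12 mm thick, about 150 mm long along y, 235 mm from the hinge axis along the deck and 45 mm above it square to the deck (73 mm above the bench when down), 50 mm beyond the deck's end; free all round. Pinch it from above with the fingers closing across it; it rolls in the fingers as the deck tilts.
- start_line (a point): middle of the thin black line across the deck, on its surface (34 mm above the bench when down), 105 mm from the hinge axis. x points down the slope, y along the line, z square to the deck; tilts with it. In this frame the deck begins at x = -80 mm; side rails 7 mm high stand at y = -84 and +84 mm; the stop bar's uphill face is at x = +85 mm, so a heatsink against it has its centre at x = +65 mm.
- free_spot (a point): point on the deck surface in the middle of the free place above the line: at x = -40 mm, y = -45 mm in the frame of the line; a heatsink centred here is wholly above the line and 47 mm clear of the padded one.
- deck: the aluminium deck, 185 x 180 x 6 mm, with the side rails. Origin on the hinge axis, x down the slope, surface 6 mm above the origin along z.
- stop_bar: black plastic bar across the lower end of the deck, 168 mm long, 16 mm wide, 13 mm tall, against which the sliding part comes to rest. Origin at the centre of its underside.
- capacitor: bystander: upright black cylinder, 35 mm diameter, 45 mm tall, loose on the bench. Origin under its centre.
- transformer: bystander: steel and white plastic transformer, 46 x 54 mm, 36 mm tall, loose on the bench. Origin under its centre.
- solder_spool: bystander: spool, 64 mm diameter, 40 mm tall, loose on the bench. Origin under its centre.
Not all that is in view belongs to the job. Leave any blue or pink look-alike of the heatsink alone.

How it is judged (in metres and radians):
On the way, in this order (a step that is already met when the one before it is completed fails the run):
1. the bare heatsink lies flat on the level deck, wholly above the line, let go (x of heatsink in the frame of start_line between -0.08 and -0.016 m and y of heatsink in the frame of start_line between -0.07 and 0.07 m and z of heatsink in the frame of start_line between -0.004 and 0.004 m and contact force between the fingers and heatsink below 0.05 N and value of joint tilt_plate below 0.05 rad), for 0.2 s.
2. the bare heatsink slides by itself past the line down the raised deck (x of heatsink in the frame of start_line between 0.01 and 0.055 m and contact force between the arm and heatsink below 0.05 N and value of joint tilt_plate above 0.14 rad), for 0.02 s.
At the end, for the whole second after the job is handed in: The bare heatsink rests flat on the deck against the stop bar (centre within 8 mm of the seated place), the padded one is still above the line, and the deck stands still by itself, raised by more than 0.14 rad (x of heatsink in the frame of start_line between 0.057 and 0.07 m and z of heatsink in the frame of start_line between -0.004 and 0.004 m and x of padded_heatsink in the frame of start_line between -0.07 and -0.02 m and value of joint tilt_plate above 0.14 rad and velocity of joint tilt_plate between -0.02 and 0.02 rad/s and linear speed of heatsink below 0.02 m/s); the robot touches nothing.
It fails at once if the padded heatsink slides down to the line (deck raised too far or jerked) (x of padded_heatsink in the frame of start_line above -0.02 m).
It fails at once if the bare heatsink is handled roughly: it strikes the stop bar with more than 6 N, or is pressed or dropped on the deck with more than 40 N (contact force between heatsink and stop_bar above 6 N or contact force between heatsink and deck above 40 N).
It fails at once if the robot touches the bare heatsink while the deck is raised (value of joint tilt_plate above 0.08 rad and contact force between the arm and heatsink above 0.3 N).
It fails at once if the deck is jerked up or let fall (over 0.9 rad/s) (velocity of joint tilt_plate above 0.9 rad/s or velocity of joint tilt_plate below -0.9 rad/s).
It fails at once if a bystander is pushed more than 30 mm (distance of any of capacitor, transformer, solder_spool from where it was at the start of the episode above 0.03 m).
It also fails if it takes over 72 s, if anything falls off the work surface, if the arm or the gripper's body presses on something with over 40 N, if the wrist force passes 120 N, or if a joint passes its speed limit or range.

### The arm

A 6-joint arm with a two-finger parallel gripper is mounted at the origin on the work surface. World frame = base frame: x ahead of the robot, y to its left, z up, the work surface at z = 0. Lengths are in mm, angles in rad, forces in N, time in s.
With the tool pointing down it reaches from about 350 to 875 mm from the base axis. Payload 4.2 kg.
Tool frame: the origin (TCP) lies at the very end of the fingers, on their centre line; the grasp point (between the pads) lies 19 mm behind it; z points along the fingers, y is the line along which they close (so a half turn about z gives the same grasp; the last joint's range is limited). The gripper opens to 85 mm and grips with 20 to 120 N. Pads are 22 mm wide; open, the fingers measure 114 mm over their backs; the gripper's body (76 mm by 85 mm) begins 54 mm behind the grasp point. The pads swing forward as they close: fully open they stand 13 mm farther back than shut.
Start: joints at [1.399, 0.385, 0.008, 0, -1.194, -0.259], TCP at [260.965, 567.888, 208.412] pointing down, gripper open.
Joint ranges: [-3.14, 3.14], [-1.21, 2.06], [-1.07, 1.41], [-3.16, 2.05], [-2.99, -0.16], [-3.1, 3.1]. Speed limits (rad/s): [2.79, 2.79, 3.14, 3.14, 3.14, 3.14].

### API

Orientations are given as a unit quaternion [x, y, z, w].
In Python, from bench import arm gives the robot as it stands. The module is installed in compiled form; this text tells all that it offers.
- The arm moves only by the tool drive_tool, never from a script. Its argument "targets" is a list of rows, each a list of 5 numbers: the closure, from -1 (fully open) to 1 (shut), then the shift along the tool's x, y, z in mm, then the turn about the tool's z in degrees. In form: [[grip, tx, ty, tz, roll], ...]. A call has 1 to 12 rows; each row is the pose to reach, as a shift and turn from the pose commanded when the call began, along the tool's axes at that moment; what a row does not reach only later rows make up. A row lasts 1/10 s, in which the tool goes at most 50 mm and 8.59 degrees, less where a joint would pass 70% of its speed; a pose out of reach is approached as far as the arm can. A call with a gripper value outside its range is refused whole. The fingers move at their own pace and stop on an object; the grip force is fixed at half the most. Time passes only in rows, so rows that repeat a pose let the fingers close. It gives the time, the measured TCP pose, the force, the opening and the grip force at its end, in the units of the state.
- arm.read_state(): the state, without advancing time (a new reading comes with each control period).
- arm.get_image(name): name is "scene" or "top"; returns the picture (384x512x3 uint8, blue, green, red); there is no depth.
- arm.camera_params(name): a dict with "fov_y" (degrees; the focal length in pixels is half the picture's height over the tangent of half this angle, whatever the lens; pixels are square), "cx", "cy" (the principal point, pixels), "rvec" (rotation vector, rad) and "tvec" (3), from world to camera coordinates, as OpenCV has them. Camera axes: x right, y down, z forward; pixel columns grow to the right and rows downward; lengths in mm; the calibration is good to about 2 mm. A picture is of the moment at which its call begins. camera_params takes no time and is no camera call.
- arm.job_done(): hands the job in; it is judged then, once.
The state is a dict: "clock": time; "joints": joint angles; "joint_vel": joint speeds; "joint_efforts": joint torques, N m; "position": TCP position; "ee_rot": TCP orientation; "contact_force": force on the tool from outside, world axes, zero at the start; "wrist_torque": the same for the moment, N m; "gripper_width": finger opening in mm; "grasp_force": force on a finger pad.
Only numpy, scipy, OpenCV 4.12 (cv2) and the standard library are available. Lean on these libraries where they do the work, as an engineer would, in place of code of your own. Each camera call takes 0.05 s, during which the arm holds its last target. There are 200 camera calls.

## Working session

There is one attempt and no reset: what is moved stays moved. The work goes in short steps, Python scripts to look and compute and a tool call to move; the robot and the scene stay as the last step left them, time stands still between calls to the robot, and variables do not carry over. Pictures are saved under pics/ and viewed, at most 10 in all, crops included, and the job is handed in when it is done.

Besides the shell and the picture viewer there is one more tool, called after ">>>" as name(argument=value, ...), one argument or row to a line, values as JSON. drive_tool: Moves the arm, as the interface text tells. Its arguments: {"type":"object","properties":{"targets":{"type":"array","items":{"type":"array","items":{"type":"number"}}}},"required":["targets"]}

```bash
mkdir -p pics
cat > h.py <<'E'
import numpy as np, cv2
from bench import arm
from scipy.spatial.transform import Rotation as R
def cam(n):
    p=arm.camera_params(n); f=192/np.tan(np.radians(p['fov_y'])/2)
    K=np.array([[f,0,p['cx']],[0,f,p['cy']],[0,0,1]]); return K,R.from_rotvec(np.ravel(p['rvec'])).as_matrix(),np.ravel(p['tvec'])
def ray(n,u,v,z):
    K,M,t=cam(n); d=M.T@np.linalg.inv(K)@[u,v,1]; c=-M.T@t
    return c+d*(z-c[2])/d[2]
def proj(n,P):
    K,M,t=cam(n); q=(np.atleast_2d(P)@M.T+t)@K.T; return q[:,:2]/q[:,2:]
E
python3 - <<'E'
from h import *
for n in('scene','top'):
    print(arm.camera_params(n)); cv2.imwrite(f'pics/{n}0.png',arm.get_image(n))
print(arm.read_state())
E
```

```text
{'fov_y': 54.97410658976342, 'cx': 250.78372139128658, 'cy': 188.58569191905485, 'rvec': array([ 1.86464224,  1.78055506, -0.63798588]), 'tvec': array([  49.52344534, -390.88621809, 1250.34758982])}
{'fov_y': 57.200486493092036, 'cx': 257.7027020711402, 'cy': 195.08291771858984, 'rvec': array([ 2.20153284, -2.23328124,  0.08046265]), 'tvec': array([-78.85326214, 540.88647713, 873.65274578])}
{'clock': 0.1, 'joints': array([ 1.39861479e+00,  3.85510068e-01,  6.75150433e-03, -4.67783497e-04,
       -1.19401422e+00, -2.58613279e-01]), 'joint_vel': array([ 0.00036542, -0.00152072,  0.00408776,  0.00113327, -0.00192171,
       -0.00279481]), 'joint_efforts': array([-3.46643865e-04, -3.93320417e+01,  1.88927758e+01,  4.19802144e+00,
       -2.62880843e-03,  3.53908902e-06]), 'position': array([260.72662726, 567.38263002, 207.40350693]), 'ee_rot': array([ 9.76872588e-01, -2.13819838e-01, -1.74502999e-04,  9.96699181e-04]), 'contact_force': array([ 0.34687194,  0.49938508, -0.13840748]), 'wrist_torque': array([ 0.00486343,  0.00172513, -0.04260878]), 'grasp_force': 0.0, 'gripper_width': 85.37494814864448}
```

View pics/scene0.png

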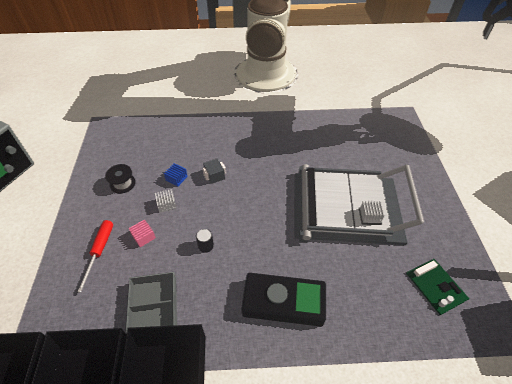

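View pics/top0.png

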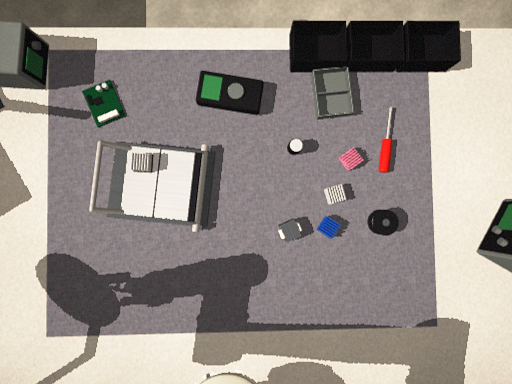

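Candidates: bare silver heatsink at scene (165,200) / top (336,194), transformer at top (290,230), blue look-alike at top (329,227), pink look-alike at top (351,158), and the padded one on the deck at top (142,162). By the description I choose the silver one at top (336,194). The deck's bar is at the left, top (97,177), and its hinge and stop end at the right, about (200,187).

Run:
```python
from h import *
im=cv2.imread('pics/top0.png')
a=cv2.resize(im[130:260,80:230],None,fx=4,fy=4,interpolation=cv2.INTER_CUBIC)
b=cv2.resize(im[165:225,305:367],None,fx=3,fy=3,interpolation=cv2.INTER_CUBIC)
c=np.zeros((520,800,3),np.uint8); c[:,:600]=a; c[:180,605:605+186]=b
cv2.imwrite('pics/c0.png',c)
g=im.astype(int); m=((g.min(2)>125)&(g.max(2)-g.min(2)<40)).astype(np.uint8)
s=np.zeros_like(m); s[175:213,318:356]=m[175:213,318:356]
s=cv2.morphologyEx(s,cv2.MORPH_CLOSE,np.ones((5,5)))
r=cv2.minAreaRect(np.argwhere(s)[:,::-1].astype(np.float32)); print(r)
bx=cv2.boxPoints(r); print([ray('top',*p,30)[:2].round(1) for p in bx], ray('top',*r[0],30))
```

```text
((336.5, 193.5), (37.0, 37.0), 90.0)
[array([ 586.9, -236.6]), array([ 585.8, -329.3]), array([ 493.7, -326.9]), array([ 495.1, -234.6])] [ 540.25384392 -281.76839925   30.        ]
```

View pics/c0.png

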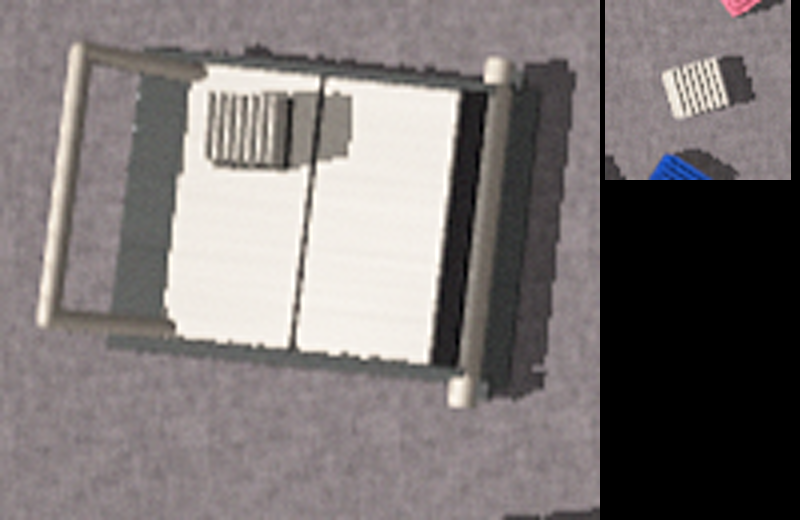

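The crop confirms the choice: silver fins, slightly rotated, no pad. The deck line runs from crop (323,75) to (292,350) and the bar from (77,48) to (43,320).

Run:
```python
from h import *
im=cv2.imread('pics/top0.png').astype(int)
for th in (120,150,175):
    m=((im.min(2)>th)).astype(np.uint8); s=np.zeros_like(m); s[180:207,322:350]=m[180:207,322:350]
    s=cv2.morphologyEx(s,cv2.MORPH_CLOSE,np.ones((3,3)))
    n,l,st,_=cv2.connectedComponentsWithStats(s); k=1+st[1:,4].argmax()
    pts=np.argwhere(l==k)[:,::-1].astype(float)
    P=np.array([ray('top',*p,30)[:2] for p in pts],np.float32); r=cv2.minAreaRect(P); print(th,len(pts),r,P.mean(0))
s_im=cv2.imread('pics/scene0.png'); g=s_im.astype(int).min(2)
m=(g>120).astype(np.uint8); s=np.zeros_like(m); s[185:215,150:182]=m[185:215,150:182]
s=cv2.morphologyEx(s,cv2.MORPH_CLOSE,np.ones((3,3)));p=np.argwhere(s)[:,::-1]; print('scene bbox',p.min(0),p.max(0))
f=lambda x,y,z:ray('top',80+(x+.5)/4-.5,130+(y+.5)/4-.5,z)[:2]
b1,b2=f(77,48,73),f(43,320,73); l1,l2=f(323,75,34),f(292,350,34)
print('bar',b1,b2,(b1+b2)/2,np.linalg.norm(b1-b2),'line',l1,l2,(l1+l2)/2,np.linalg.norm(l1-l2))
print('yaw bar,line deg',[np.degrees(np.arctan2(*(a-b)[::-1])) for a,b in((b1,b2),(l1,l2))])
pins=[f(498,70,28),f(462,392,28)]; print('hinge',pins,np.mean(pins,0))
print('deckcorners', f(200,66,34),f(460,90,34),f(432,365,34),f(170,335,34))
print('padded top', [f(x,y,68) for x,y in((208,92),(288,95),(288,165),(208,162))])
st=arm.read_state(); M=R.from_quat(st['ee_rot']).as_matrix(); print(M.round(3))
```

```text
120 660 ((541.6173706054688, -279.3908996582031), (68.14753723144531, 64.69779205322266), 89.15878295898438) [ 540.555   -275.25793]
150 324 ((539.22802734375, -276.3612976074219), (43.048606872558594, 48.2830924987793), 15.541942596435547) [ 539.4386 -276.2573]
175 296 ((538.8287353515625, -276.36865234375), (40.50244140625, 46.842525482177734), 15.078158378601074) [ 539.4093  -276.42087]
scene bbox [150 187] [181 214]
bar [666.5344151  282.46842483] [509.07121555 301.33245399] [587.80281532 291.90043941] 158.58912575943575 line [656.29727748 150.35561144] [488.87638797 169.65600939] [572.58683272 160.00581042] 168.5296994749436
yaw bar,line deg [np.float64(-6.831454367307077), np.float64(-6.576069105897787)]
hinge [array([659.46137004,  44.6080201 ]), array([461.49923348,  68.30073893])] [560.48030176  56.45437951]
deckcorners [662.50489653 224.63655011] [646.27960661  67.18844896] [478.45550829  85.43002614] [499.07401423 242.66954668]
padded top [array([640.94566911, 208.91513918]), array([638.72839226, 162.56108189]), array([597.56355682, 162.68875309]), array([599.84897715, 208.95172157])]
[[ 0.909 -0.418 -0.001]
 [-0.418 -0.909 -0.002]
 [ 0.     0.002 -1.   ]]
```

>>> drive_tool(
  targets=[
    [-1,607,653,0,-40],
    [-1,607,653,0,-40],
    [-1,607,653,0,-40],
    [-1,607,653,0,-40],
    [-1,607,653,0,-40],
    [-1,607,653,0,-40],
    [-1,607,653,0,-40],
    [-1,607,653,0,-40],
    [-1,607,653,0,-40],
    [-1,607,653,0,-40],
    [-1,607,653,0,-40],
    [-1,607,653,0,-40],
  ],
)

```text
clock: 1.3
position: [448.6, -4.0, 208.4]
ee_rot: [0.991, 0.133, 0.0, -0.0]
contact_force: [1.1, 1.1, 0.5]
gripper_width: 85.4
grasp_force: 0.0
```

>>> drive_tool(
  targets=[
    [-1,14,290,0,0],
    [-1,14,290,0,0],
    [-1,14,290,0,0],
    [-1,14,290,0,0],
    [-1,14,290,40,0],
    [-1,14,290,80,0],
    [-0.7,14,290,120,0],
    [-0.7,14,290,148,0],
    [-0.7,14,290,148,0],
    [-0.7,14,290,148,0],
  ],
)

```text
clock: 2.3
position: [538.8, -278.2, 60.6]
ee_rot: [0.991, 0.134, -0.001, 0.0]
contact_force: [0.2, 0.0, 0.4]
gripper_width: 72.6
grasp_force: 0.0
```

Run:
```python
from h import *
s=arm.get_image('scene'); t=arm.get_image('top')
a=cv2.resize(s[130:250,110:230],(400,400),interpolation=cv2.INTER_CUBIC); b=cv2.resize(t[140:260,270:390],(400,400),interpolation=cv2.INTER_CUBIC)
cv2.imwrite('pics/g1.png',np.hstack([a,b])); st=arm.read_state(); print(st['position'],st['gripper_width'],st['ee_rot'])
```

```text
[ 540.66413801 -278.21965224   63.19780376] 72.80784379806636 [0.99099006 0.13391351 0.00213541 0.00114956]
```

View pics/g1.png

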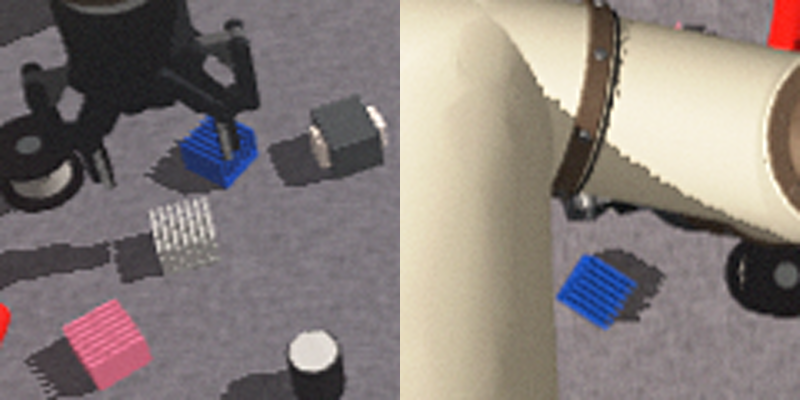

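The scene crop shows the two fingertips at (105,180) and (230,155), with the silver heatsink between them and nearer the camera, top centre about (182,218). I'll check the alignment numerically.

Run:
```python
from h import *
f=lambda P:((proj('scene',P)-[110,130])/.3).round(0)
c,s=np.cos(np.radians(15)),np.sin(np.radians(15)); d=np.array([c,s]);e=np.array([-s,c])
ctr=np.array([539,-279.5])
print('tcp',f([539,-278,61]))
for z in(30,0): print(z,f([[*(ctr+20*a*d+20*b*e),z] for a,b in((1,1),(1,-1),(-1,-1),(-1,1),(0,0))]).tolist())
```

```text
tcp [[175. 193.]]
30 [[214.0, 235.0], [158.0, 249.0], [150.0, 207.0], [205.0, 194.0], [182.0, 221.0]]
0 [[221.0, 260.0], [166.0, 274.0], [158.0, 232.0], [211.0, 219.0], [189.0, 246.0]]
```

>>> drive_tool(
  targets=[
    [-0.7,0,1,25,0],
    [-0.7,0,1,45,0],
    [-0.7,0,1,54,0],
    [-0.7,0,1,54,0],
    [0.3,0,1,54,0],
    [0.3,0,1,54,0],
    [0.3,0,1,54,0],
    [0.3,0,1,54,0],
    [0.3,0,1,54,0],
    [0.3,0,1,54,0],
  ],
)

```text
clock: 3.4
position: [539.2, -279.1, 6.8]
ee_rot: [0.991, 0.133, 0.0, 0.0]
contact_force: [-1.1, -0.3, 2.8]
gripper_width: 30.1
grasp_force: 1.0
```

Run:
```python
from h import *
s=arm.get_image('scene')
cv2.imwrite('pics/g2.png',cv2.resize(s[150:250,120:220],(600,600),interpolation=cv2.INTER_CUBIC)); st=arm.read_state(); print(st)
```

```text
{'clock': 3.45, 'joints': array([-2.11153708e-01,  5.61825070e-01, -2.68321792e-01,  2.19149813e-04,
       -7.40195236e-01,  2.04925967e+00]), 'joint_vel': array([-0.00206644,  0.00127106,  0.00070822, -0.00056586,  0.00075903,
       -0.00040321]), 'joint_efforts': array([-1.26380199e-01, -4.12420642e+01,  1.32899737e+01,  2.90711872e+00,
        1.39254662e-01,  4.21964258e-03]), 'position': array([ 539.21716274, -279.05885815,    6.78838388]), 'ee_rot': array([9.91070673e-01, 1.33337410e-01, 1.88760417e-04, 1.46336685e-04]), 'contact_force': array([-1.23522773,  1.51137879,  2.74130166]), 'wrist_torque': array([0.09288238, 0.08919018, 0.02239386]), 'grasp_force': 1.1990029737353325, 'gripper_width': 29.963165492019826}
```

View pics/g2.png

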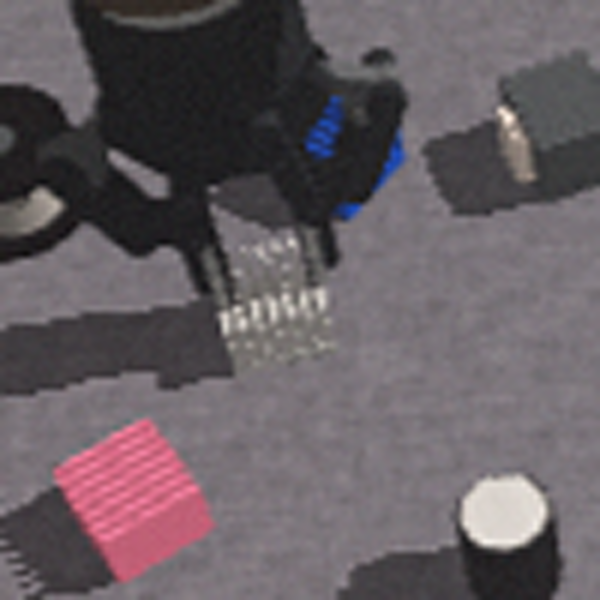

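The crop shows the fingers standing on either side of the unmoved heatsink at about (215,280) and (320,240). It isn't firmly held yet, so I'll close further.

>>> drive_tool(
  targets=[
    [1,0,0,0,0],
    [1,0,0,0,0],
    [1,0,0,0,0],
    [1,0,0,0,0],
  ],
)

```text
clock: 3.85
position: [539.8, -279.2, 7.2]
ee_rot: [0.991, 0.134, 0.001, 0.0]
contact_force: [-0.5, 1.3, 6.0]
gripper_width: -0.0
grasp_force: 2.8
```

Run:
```python
from h import *
s=arm.get_image('scene'); c=cv2.resize(s[150:250,120:220],(600,600),interpolation=cv2.INTER_CUBIC)
for P in([539.5,-279,7],[539.5,-279,30]):
    u=(proj('scene',P)[0]-[120,150]+.5)*6; cv2.circle(c,tuple(int(v) for v in u),3,(0,0,255),-1)
cv2.imwrite('pics/g3.png',c)
```

```text
(no output)
```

View pics/g3.png

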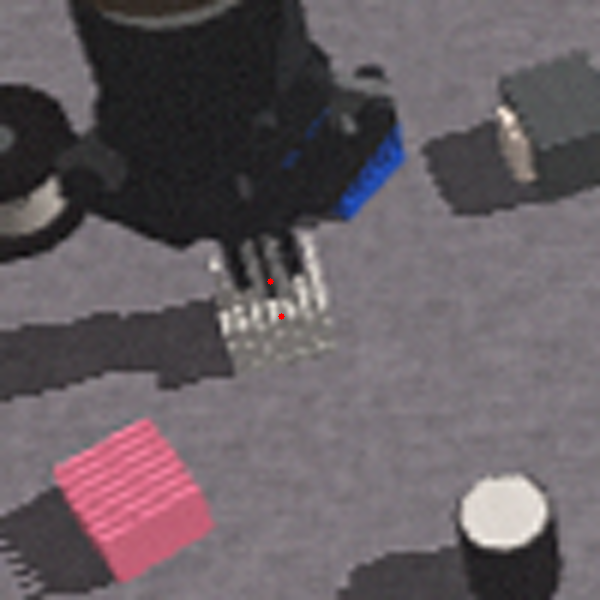

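The shut fingers seem to stand on the top of the fins (about (265,285)), not beside them, so I'll lift, reopen and check the true tip height.

>>> drive_tool(
  targets=[
    [1,0,0,-3,0],
    [1,0,0,-3,0],
  ],
)

```text
clock: 4.1
position: [538.7, -278.9, 9.2]
ee_rot: [0.991, 0.133, -0.0, -0.0]
contact_force: [0.3, 1.1, 0.1]
gripper_width: -0.0
grasp_force: 0.0
```

>>> drive_tool(
  targets=[
    [1,0,0,-32,0],
    [1,0,0,-32,0],
    [1,0,0,-32,0],
  ],
)

```text
clock: 4.4
position: [539.1, -278.9, 41.7]
ee_rot: [0.991, 0.133, 0.0, 0.0]
contact_force: [-0.5, 0.5, 0.2]
gripper_width: 0.1
grasp_force: 0.0
```

Run:
```python
from h import *
s=arm.get_image('scene'); c=cv2.resize(s[130:230,120:220],(600,600),interpolation=cv2.INTER_CUBIC)
p=arm.read_state()['position'];print(p)
for dz in(0,25):
    u=(proj('scene',p+[0,0,dz])[0]-[120,130]+.5)*6; cv2.circle(c,tuple(int(v) for v in u),3,(0,0,255),-1); print(u)
cv2.imwrite('pics/g4.png',c)
```

```text
[ 538.41115746 -278.75936191   40.87192299]
[266.68954069 382.23142925]
[254.52747434 341.90219257]
```

View pics/g4.png

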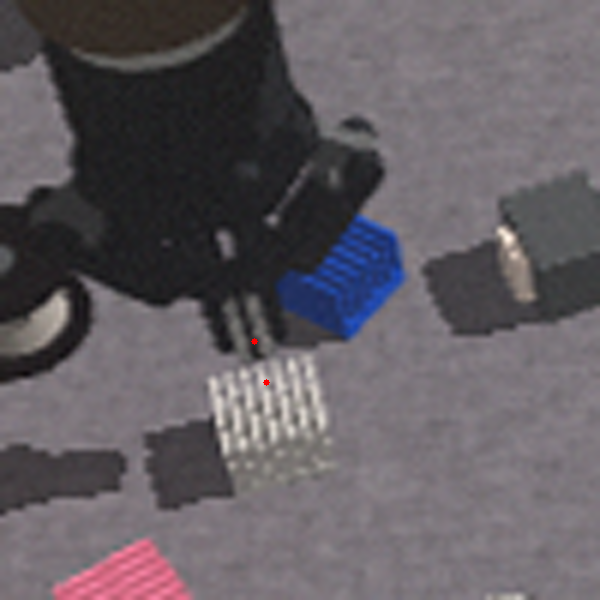

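Contact at reading z≈7 on the 30 mm top, and the red dot at (255,342) against the real tip at (248,352), show the true tips about 23 mm above the reported TCP. I'll correct for that and grasp again, lower.

>>> drive_tool(
  targets=[
    [-0.7,0,-2,0,0],
    [-0.7,0,-2,0,0],
    [-0.7,0,-2,0,0],
    [-0.7,0,-2,20,0],
    [-0.7,0,-2,38,0],
    [-0.7,0,-2,48,0],
    [-0.7,0,-2,54,0],
    [-0.7,0,-2,54,0],
  ],
)

```text
clock: 5.25
position: [538.1, -277.0, -13.4]
ee_rot: [0.991, 0.133, -0.001, -0.0]
contact_force: [0.0, -0.5, 0.2]
gripper_width: 72.4
grasp_force: 0.0
```

>>> drive_tool(
  targets=[
    [1,0,0,3,0],
    [1,0,0,3,0],
    [1,0,0,3,0],
    [1,0,0,3,0],
    [1,0,0,3,0],
    [1,0,0,3,0],
    [1,0,0,3,0],
  ],
)

```text
clock: 5.95
position: [539.0, -277.1, -14.9]
ee_rot: [0.991, 0.133, 0.001, 0.0]
contact_force: [-0.3, 0.6, 4.8]
gripper_width: 39.0
grasp_force: 61.2
```

>>> drive_tool(
  targets=[
    [1,0,0,-30,0],
    [1,0,0,-75,0],
    [1,0,0,-120,0],
    [1,11,-42,-140,4],
    [1,22,-84,-140,8],
    [1,33,-126,-140,12],
    [1,44,-168,-140,16],
    [1,55,-210,-140,20],
    [1,66,-254,-140,22],
    [1,77,-297,-140,22],
    [1,88,-340,-140,22],
    [1,99,-382,-140,22],
  ],
)

```text
clock: 7.15
position: [531.9, 119.1, 123.6]
ee_rot: [0.998, -0.058, -0.001, 0.0]
contact_force: [1.3, -0.5, -1.1]
gripper_width: 38.9
grasp_force: 60.7
```

>>> drive_tool(
  targets=[
    [1,-10,-43,0,0],
    [1,-10,-86,0,0],
    [1,-10,-88,30,0],
    [1,-10,-88,60,0],
    [1,-10,-88,60,0],
    [1,-10,-88,60,0],
  ],
)

```text
clock: 7.75
position: [533.1, 205.6, 64.0]
ee_rot: [0.998, -0.058, -0.001, 0.001]
contact_force: [-0.1, 0.4, -1.1]
gripper_width: 38.4
grasp_force: 60.8
```

>>> drive_tool(
  targets=[
    [1,0,0,25,0],
    [1,0,0,36,0],
    [1,0,0,39,0],
    [1,0,0,39,0],
    [1,0,0,39,0],
  ],
)

```text
clock: 8.25
position: [534.2, 206.4, 26.5]
ee_rot: [0.998, -0.058, 0.001, -0.001]
contact_force: [0.2, 0.4, 0.0]
gripper_width: 39.1
grasp_force: 60.9
```

Run:
```python
from h import *
s=arm.get_image('scene'); c=cv2.resize(s[140:260,280:440],(800,600),interpolation=cv2.INTER_CUBIC)
x=np.array([-.115,-.9933]);y=np.array([.9933,-.115]);L=np.array([572.6,160.])
for a,b in((-60,-65),(-60,-25),(-20,-25),(-20,-65)):
    u=(proj('scene',[*(L+a*x+b*y),34])[0]-[280,140]+.5)*5; cv2.circle(c,tuple(int(v) for v in u),3,(0,0,255),-1)
cv2.imwrite('pics/d1.png',c); print(arm.read_state()['position'])
```

```text
[534.1155774  206.47006904  26.56370391]
```

View pics/d1.png

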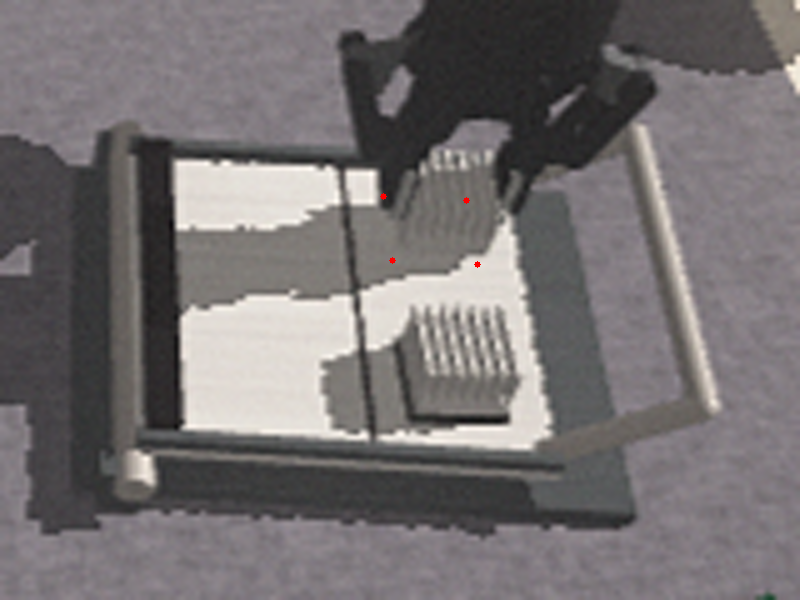

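The heatsink hangs about 8 mm over the free spot, front lower edge at about (405–490,245) with the red target footprint just below. The line at (345,190) is clear to its left, so I'll lower it.

>>> drive_tool(
  targets=[
    [1,0,0,2,0],
    [1,0,0,4,0],
    [1,0,0,5,0],
    [1,0,0,6,0],
    [1,0,0,6,0],
  ],
)

```text
clock: 8.8
position: [533.2, 206.0, 19.2]
ee_rot: [0.998, -0.058, -0.0, 0.0]
contact_force: [-0.7, 0.1, -1.9]
gripper_width: 38.8
grasp_force: 60.9
```

>>> drive_tool(
  targets=[
    [1,0,0,0.5,0],
    [1,0,0,1,0],
    [1,0,0,1,0],
  ],
)

```text
clock: 9.1
position: [533.8, 206.3, 19.1]
ee_rot: [0.998, -0.058, 0.0, -0.0]
contact_force: [-0.9, -0.3, 3.4]
gripper_width: 38.7
grasp_force: 61.4
```

>>> drive_tool(
  targets=[
    [0,0,0,0,0],
    [-0.2,0,0,0,0],
    [-0.4,0,0,0,0],
    [-0.5,0,0,0,0],
    [-0.5,0,0,-10,0],
    [-0.5,0,0,-30,0],
    [-0.5,0,0,-60,0],
    [-0.5,0,0,-95,0],
    [-0.5,0,0,-95,0],
  ],
)

```text
clock: 10.0
position: [536.8, 208.0, 119.6]
ee_rot: [0.998, -0.058, 0.005, -0.003]
contact_force: [-0.2, 0.3, 1.2]
gripper_width: 64.2
grasp_force: 0.0
```

>>> drive_tool(
  targets=[
    [-0.5,22,-45,0,0],
    [-0.5,44,-90,0,0],
    [-0.5,44,-90,20,0],
    [-0.5,44,-90,35,0],
    [-0.5,44,-90,35,0],
  ],
)

```text
clock: 10.5
position: [585.8, 289.5, 75.6]
ee_rot: [0.998, -0.058, -0.002, 0.002]
contact_force: [-0.6, -0.3, 0.5]
gripper_width: 64.0
grasp_force: 0.0
```

Run:
```python
from h import *
t=arm.get_image('top');s=arm.get_image('scene'); print(arm.read_state()['position'])
a=cv2.resize(t[130:250,80:230],(400,320),interpolation=cv2.INTER_CUBIC); b=cv2.resize(s[140:260,280:430],(400,320),interpolation=cv2.INTER_CUBIC)
cv2.imwrite('pics/b1.png',np.hstack([a,b])); cv2.imwrite('pics/b1s.png',s); cv2.imwrite('pics/b1t.png',t)
```

```text
[587.60318777 290.23949213  78.63925617]
```

View pics/b1.png

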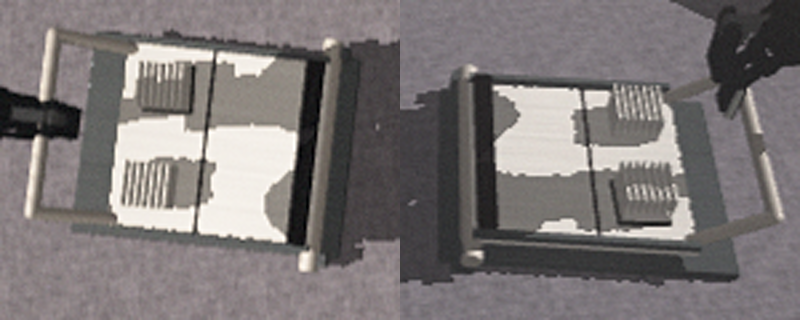

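Both heatsinks stand flat above the line in top crop: bare (147,185), padded (165,88), line at (207,150). The fingers are over the middle of the bar (40,120), so I'll descend and pinch it.

>>> drive_tool(
  targets=[
    [-0.5,0,0,20,0],
    [-0.5,0,0,40,0],
    [-0.5,0,0,48,0],
    [-0.5,0,0,48,0],
    [0,0,0,48,0],
    [0.3,0,0,48,0],
    [0.5,0,0,48,0],
    [1,0,0,48,0],
    [1,0,0,48,0],
    [1,0,0,48,0],
    [1,0,0,48,0],
    [1,0,0,48,0],
  ],
)

```text
clock: 11.8
position: [587.7, 289.3, 31.4]
ee_rot: [0.998, -0.058, -0.0, 0.001]
contact_force: [-0.2, -4.2, 5.3]
gripper_width: 10.2
grasp_force: 58.6
```

```bash
cat >> h.py <<'E'
import os
def track(save=False):
    "bare and padded heatsink shift (px, along x) from template, in top view"
    t=arm.get_image('top'); out=[]
    ref=cv2.imread('pics/ref.png')
    if ref is None: ref=t; cv2.imwrite('pics/ref.png',t)
    for (u0,v0,u1,v1) in ((124,188,146,210),(130,150,153,173)):
        T=cv2.resize(ref[v0:v1,u0:u1],None,fx=4,fy=4,interpolation=cv2.INTER_CUBIC)
        S=cv2.resize(t[v0-8:v1+8,u0-8:u1+55],None,fx=4,fy=4,interpolation=cv2.INTER_CUBIC)
        r=cv2.matchTemplate(S,T,cv2.TM_CCOEFF_NORMED); _,m,_,l=cv2.minMaxLoc(r); out+=[(l[0]/4-8,l[1]/4-8,round(m,2))]
    return out
def rep():
    s=arm.read_state(); p=s['position']; h=p[2]+42+OFF-28   # bar height above the hinge
    d=(p[:2]-np.array([560.5,56.]))@np.array([.115,.9933])
    print(round(s['clock'],2),p.round(1),'tilt(z)',round(float(np.arcsin(min(1,h/239.3))-.1892),3),'tilt(xz)',round(float(np.arctan2(h,d)-.1892),3),'F',s['contact_force'].round(1),track())
OFF=0
E
python3 - <<'E'
from h import *
rep()
E
```

```text
11.8 [587.7 289.3  31.4] tilt(z) 0.002 tilt(xz) 0.002 F [-0.2 -4.2  5.3] [(0.0, 0.0, 1.0), (0.0, 0.0, 1.0)][ WARN:0@0.349] global loadsave.cpp:275 findDecoder imread_('pics/ref.png'): can't open/read file: check file path/integrity
```

>>> drive_tool(
  targets=[
    [1,0,0.3,-1.5,0],
    [1,0,0.9,-4.5,0],
    [1,0,1.6,-8,0],
    [1,0,2.5,-11.7,0],
    [1,0,3.5,-15.5,0],
    [1,0,4.5,-19.4,0],
    [1,0,5.6,-23.2,0],
    [1,0,6.4,-26,0],
    [1,0,7.1,-28,0],
    [1,0,7.6,-29.4,0],
    [1,0,7.8,-30.1,0],
    [1,0,7.8,-30.1,0],
  ],
)

```text
clock: 13.05
position: [586.7, 282.9, 58.0]
ee_rot: [0.998, -0.059, -0.0, -0.0]
contact_force: [4.6, -1.1, -10.2]
gripper_width: 9.7
grasp_force: 58.3
```

Run:
```python
from h import *
rep()
```

```text
13.05 [586.7 282.9  58. ] tilt(z) 0.116 tilt(xz) 0.116 F [  4.6  -1.1 -10.2] [(0.0, -0.25, 0.83), (0.0, -0.75, 0.86)]
```

>>> drive_tool(
  targets=[
    [1,0,0.1,-0.3,0],
    [1,0,0.2,-0.6,0],
    [1,0,0.3,-0.9,0],
    [1,0,0.4,-1.2,0],
    [1,0,0.5,-1.5,0],
    [1,0,0.6,-1.8,0],
    [1,0,0.7,-2.1,0],
    [1,0,0.8,-2.4,0],
    [1,0,0.9,-2.7,0],
    [1,0,1.0,-3.0,0],
    [1,0,1.1,-3.3,0],
    [1,0,1.2,-3.6,0],
  ],
)

```text
clock: 14.3
position: [586.6, 281.8, 61.5]
ee_rot: [0.998, -0.059, -0.0, -0.001]
contact_force: [5.7, -1.7, -11.2]
gripper_width: 9.9
grasp_force: 58.3
```

Run:
```python
from h import *
rep()
```

```text
14.3 [586.6 281.8  61.5] tilt(z) 0.132 tilt(xz) 0.131 F [  5.7  -1.7 -11.2] [(0.0, 0.0, 0.81), (0.25, -1.0, 0.82)]
```

>>> drive_tool(
  targets=[
    [1,0,0.1,-0.3,0],
    [1,0,0.2,-0.6,0],
    [1,0,0.3,-0.9,0],
    [1,0,0.4,-1.2,0],
    [1,0,0.5,-1.5,0],
    [1,0,0.6,-1.8,0],
    [1,0,0.7,-2.1,0],
    [1,0,0.8,-2.4,0],
    [1,0,0.9,-2.7,0],
    [1,0,1.0,-3.0,0],
    [1,0,1.1,-3.3,0],
    [1,0,1.2,-3.6,0],
  ],
)

```text
clock: 15.55
position: [586.4, 280.7, 65.0]
ee_rot: [0.998, -0.059, -0.0, -0.001]
contact_force: [5.8, -0.6, -10.7]
gripper_width: 9.8
grasp_force: 58.2
```

Run:
```python
from h import *
rep()
```

```text
15.55 [586.4 280.7  65. ] tilt(z) 0.147 tilt(xz) 0.147 F [  5.8  -0.6 -10.7] [(0.0, 0.0, 0.78), (0.25, -1.0, 0.8)]
```

>>> drive_tool(
  targets=[
    [1,0,0.1,-0.3,0],
    [1,0,0.2,-0.6,0],
    [1,0,0.3,-0.9,0],
    [1,0,0.4,-1.2,0],
    [1,0,0.5,-1.5,0],
    [1,0,0.6,-1.8,0],
    [1,0,0.7,-2.1,0],
    [1,0,0.8,-2.4,0],
    [1,0,0.9,-2.7,0],
    [1,0,1.0,-3.0,0],
    [1,0,1.1,-3.3,0],
    [1,0,1.2,-3.6,0],
  ],
)

```text
clock: 16.8
position: [586.3, 279.4, 68.9]
ee_rot: [0.998, -0.059, -0.0, -0.0]
contact_force: [5.1, -1.1, -9.7]
gripper_width: 9.5
grasp_force: 58.3
```

Run:
```python
from h import *
rep()
```

```text
16.8 [586.3 279.4  68.9] tilt(z) 0.165 tilt(xz) 0.164 F [ 5.1 -1.1 -9.7] [(0.0, 0.0, 0.73), (6.25, -1.5, 0.79)]
```

Run:
```python
from h import *
t=arm.get_image('top');s=arm.get_image('scene')
a=cv2.resize(t[130:250,80:230],(400,320),interpolation=cv2.INTER_CUBIC); b=cv2.resize(s[140:260,280:430],(400,320),interpolation=cv2.INTER_CUBIC)
cv2.imwrite('pics/b2.png',np.hstack([a,b]))
```

```text
(no output)
```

View pics/b2.png

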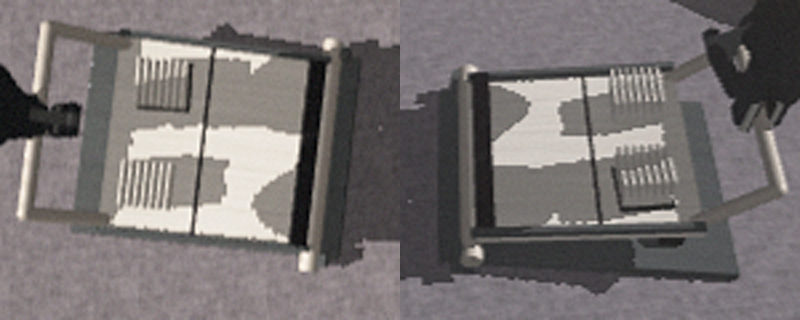

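Nothing has slid: top crop shows bare at (147,183), padded at (162,85), line at (203,140). The tracker's jump was fin aliasing, so I'll match against the previous frame instead.

```bash
cat >> h.py <<'E'
import json
def track():
    t=arm.get_image('top'); up=lambda a:cv2.resize(a,None,fx=4,fy=4,interpolation=cv2.INTER_CUBIC); out=[]
    if os.path.exists('st.json'): B=json.load(open('st.json')); ref=cv2.imread('pics/last.png')
    else: B=[[124,188],[130,150]]; ref=t
    N=[]
    for u,v in B:
        i,j=round(u),round(v)
        r=cv2.matchTemplate(up(t[j-4:j+27,i-4:i+23+26]),up(ref[j:j+23,i:i+23]),cv2.TM_CCOEFF_NORMED); _,m,_,l=cv2.minMaxLoc(r)
        d=(l[0]/4-4,l[1]/4-4); N.append([u+d[0],v+d[1]]); out.append((d,round(m,2),[round(N[-1][0],1),round(N[-1][1],1)]))
    json.dump(N,open('st.json','w')); cv2.imwrite('pics/last.png',t); return out
E
python3 -c "
from h import *
rep()"
```

```text
16.95 [586.3 279.3  68.9] tilt(z) 0.165 tilt(xz) 0.164 F [ 5.4 -2.  -9.2] [((0.0, 0.0), 1.0, [124.0, 188.0]), ((0.0, 0.0), 1.0, [130.0, 150.0])]
```

>>> drive_tool(
  targets=[
    [1,0,0.1,-0.3,0],
    [1,0,0.2,-0.6,0],
    [1,0,0.3,-0.9,0],
    [1,0,0.4,-1.2,0],
    [1,0,0.5,-1.5,0],
    [1,0,0.6,-1.8,0],
    [1,0,0.7,-2.1,0],
    [1,0,0.8,-2.4,0],
    [1,0,0.9,-2.7,0],
    [1,0,1.0,-3.0,0],
    [1,0,1.1,-3.3,0],
    [1,0,1.2,-3.6,0],
  ],
)

```text
clock: 18.2
position: [586.2, 278.1, 72.4]
ee_rot: [0.998, -0.059, -0.0, -0.0]
contact_force: [4.4, -1.4, -11.1]
gripper_width: 10.0
grasp_force: 58.3
```

```bash
python3 -c "
from h import *
rep()"
```

```text
18.2 [586.2 278.1  72.4] tilt(z) 0.18 tilt(xz) 0.18 F [  4.4  -1.4 -11.1] [((0.0, 0.25), 0.96, [124.0, 188.2]), ((0.0, 0.0), 0.97, [130.0, 150.0])]
```

>>> drive_tool(
  targets=[
    [1,0,0.1,-0.3,0],
    [1,0,0.2,-0.6,0],
    [1,0,0.3,-0.9,0],
    [1,0,0.5,-1.2,0],
    [1,0,0.6,-1.5,0],
    [1,0,0.7,-1.8,0],
    [1,0,0.8,-2.1,0],
    [1,0,0.9,-2.4,0],
    [1,0,1.0,-2.7,0],
    [1,0,1.2,-3.0,0],
    [1,0,1.3,-3.3,0],
    [1,0,1.4,-3.6,0],
  ],
)

```text
clock: 19.45
position: [586.0, 276.8, 75.8]
ee_rot: [0.998, -0.059, -0.0, -0.0]
contact_force: [6.1, -0.2, -10.3]
gripper_width: 10.0
grasp_force: 58.3
```

```bash
python3 -c "
from h import *
rep()"
```

```text
19.45 [586.  276.8  75.8] tilt(z) 0.196 tilt(xz) 0.195 F [  6.1  -0.2 -10.3] [((0.0, 0.25), 0.95, [124.0, 188.5]), ((0.0, 0.0), 0.97, [130.0, 150.0])]
```

>>> drive_tool(
  targets=[
    [1,0,0.1,-0.3,0],
    [1,0,0.2,-0.6,0],
    [1,0,0.4,-0.9,0],
    [1,0,0.5,-1.2,0],
    [1,0,0.6,-1.5,0],
    [1,0,0.7,-1.8,0],
    [1,0,0.9,-2.1,0],
    [1,0,1.0,-2.4,0],
    [1,0,1.1,-2.7,0],
    [1,0,1.2,-3.0,0],
    [1,0,1.4,-3.3,0],
    [1,0,1.5,-3.6,0],
  ],
)

```text
clock: 20.7
position: [585.8, 275.4, 79.3]
ee_rot: [0.998, -0.059, -0.0, -0.001]
contact_force: [5.5, -0.7, -11.3]
gripper_width: 10.1
grasp_force: 58.2
```

```bash
python3 -c "
from h import *
rep()"
```

```text
20.7 [585.8 275.4  79.3] tilt(z) 0.212 tilt(xz) 0.211 F [  5.5  -0.7 -11.3] [((0.0, 0.25), 0.95, [124.0, 188.8]), ((0.0, 0.0), 0.96, [130.0, 150.0])]
```

>>> drive_tool(
  targets=[
    [1,0,0.1,-0.3,0],
    [1,0,0.2,-0.6,0],
    [1,0,0.4,-0.9,0],
    [1,0,0.5,-1.2,0],
    [1,0,0.6,-1.5,0],
    [1,0,0.7,-1.8,0],
    [1,0,0.9,-2.1,0],
    [1,0,1.0,-2.4,0],
    [1,0,1.1,-2.7,0],
    [1,0,1.2,-3.0,0],
    [1,0,1.4,-3.3,0],
    [1,0,1.5,-3.6,0],
  ],
)

```text
clock: 21.95
position: [585.6, 273.9, 82.8]
ee_rot: [0.998, -0.059, -0.0, -0.001]
contact_force: [6.1, -0.9, -10.5]
gripper_width: 10.0
grasp_force: 58.2
```

```bash
python3 -c "
from h import *
rep()"
```

```text
21.95 [585.6 273.9  82.8] tilt(z) 0.227 tilt(xz) 0.226 F [  6.1  -0.9 -10.5] [((4.75, 0.25), 0.89, [128.8, 189.0]), ((0.25, 0.0), 0.95, [130.2, 150.0])]
```

```bash
python3 -c "
from h import *
for i in range(3): print(track())
print(arm.read_state()['clock'])"
```

```text
[((1.0, 0.5), 0.88, [129.8, 189.5]), ((0.0, 0.0), 1.0, [130.2, 150.0])]
[((1.0, 0.5), 0.8, [130.8, 190.0]), ((0.0, 0.0), 1.0, [130.2, 150.0])]
[((1.0, 0.5), 0.71, [131.8, 190.5]), ((0.0, 0.0), 1.0, [130.2, 150.0])]
22.15
```

It has let go and is moving at about 50 mm/s, so I'll hold the angle.

>>> drive_tool(
  targets=[
    [1,0,0,0,0],
    [1,0,0,0,0],
  ],
)

```text
clock: 22.35
position: [585.6, 273.9, 82.9]
ee_rot: [0.998, -0.059, -0.0, -0.001]
contact_force: [4.8, -1.7, -10.0]
gripper_width: 9.7
grasp_force: 58.3
```

```bash
python3 -c "
from h import *
print(track());print(track()); s=arm.read_state(); print(s['clock'],s['position'])"
```

```text
[((9.0, 1.0), 0.74, [140.8, 191.5]), ((0.0, 0.0), 1.0, [130.2, 150.0])]
[((2.25, 0.5), 0.72, [143.0, 192.0]), ((0.0, 0.0), 1.0, [130.2, 150.0])]
22.45 [585.6605826  273.92127768  82.89992075]
```

>>> drive_tool(
  targets=[
    [1,0,0,0,0],
    [1,0,0,0,0],
    [1,0,0,0,0],
    [1,0,0,0,0],
    [1,0,0,0,0],
    [1,0,0,0,0],
    [1,0,0,0,0],
    [1,0,0,0,0],
    [1,0,0,0,0],
    [1,0,0,0,0],
    [1,0,0,0,0],
    [1,0,0,0,0],
  ],
)

```text
clock: 23.65
position: [585.7, 273.9, 83.0]
ee_rot: [0.998, -0.059, -0.0, -0.001]
contact_force: [5.2, -0.7, -10.1]
gripper_width: 10.0
grasp_force: 58.4
```

Run:
```python
from h import *
t=arm.get_image('top'); r=cv2.imread('pics/ref.png'); cv2.imwrite('pics/e1.png',t)
# where the bare heatsink is now: rows of its lane, darkness/texture profile along columns
up=lambda a:cv2.resize(a,None,fx=4,fy=4,interpolation=cv2.INTER_CUBIC)
for n,(u0,v0) in(('bare',(124,188)),('pad',(130,150))):
    m=cv2.matchTemplate(up(t[v0-4:v0+31,u0-4:u0+80]),up(r[v0:v0+22,u0:u0+22]),cv2.TM_CCOEFF_NORMED); _,s,_,l=cv2.minMaxLoc(m); print(n,l[0]/4-4,l[1]/4-4,s)
g=cv2.cvtColor(t,cv2.COLOR_BGR2GRAY).astype(float)
print('lane x-gradient by column',[(c,int(np.abs(np.diff(g[192:210,c:c+6],axis=1)).mean())) for c in range(118,204,4)])
# expected column of a seated heatsink (x=+65,y=-45), tilt .226, vs start (-43)
x=np.array([-.115,-.9933]);y=np.array([.9933,-.115]);H=np.array([560.5,56.])
for X in(-43,65):
    q=105-X; th=.226; h=36; P=H-x*(q*np.cos(th)-h*np.sin(th))*1+y*-45; print(X,proj('top',[*P,28+q*np.sin(th)+h*np.cos(th)]))
```

```text
bare 47.0 4.5 0.6310129165649414
pad 7.0 -2.0 0.8080618977546692
lane x-gradient by column [(118, 19), (122, 3), (126, 14), (130, 15), (134, 1), (138, 1), (142, 1), (146, 2), (150, 56), (154, 20), (158, 1), (162, 1), (166, 1), (170, 16), (174, 6), (178, 7), (182, 6), (186, 18), (190, 25), (194, 27), (198, 16), (202, 7)]
-43 [[133.20222358 198.97500451]]
65 [[181.99229192 203.84526422]]
```

The bare heatsink is seated (column 182, expected 182) and the padded one is still in place. Now I'll let go and rise clear.

>>> drive_tool(
  targets=[
    [0.6,0,0,0,0],
    [0.4,0,0,0,0],
    [0.2,0,0,0,0],
    [0,0,0,0,0],
    [-0.2,0,0,0,0],
    [-0.2,0,0,-5,0],
    [-0.2,0,0,-20,0],
    [-0.2,0,0,-45,0],
    [-0.2,0,0,-85,0],
    [-0.2,0,0,-120,0],
    [-0.2,0,0,-120,0],
    [-0.2,0,0,-120,0],
  ],
)

```text
clock: 24.9
position: [585.7, 273.8, 207.3]
ee_rot: [0.998, -0.058, 0.001, -0.001]
contact_force: [0.1, 0.1, -1.2]
gripper_width: 51.2
grasp_force: 0.0
```

Run:
```python
from h import *
t=arm.get_image('top'); r=cv2.imread('pics/e1.png')
up=lambda a:cv2.resize(a,None,fx=4,fy=4,interpolation=cv2.INTER_CUBIC)
for n,(u0,v0) in(('bare',(171,193)),('pad',(130,150)),('bar ends',(84,202)),('bar end2',(92,134))):
    m=cv2.matchTemplate(up(t[v0-4:v0+26,u0-4:u0+26]),up(r[v0:v0+22,u0:u0+22]),cv2.TM_CCOEFF_NORMED); _,s,_,l=cv2.minMaxLoc(m); print(n,l[0]/4-4,l[1]/4-4,s)
s=arm.read_state(); print(s['position'],s['contact_force'],s['gripper_width'],s['joint_vel'].round(3))
```

```text
bare 0.25 -0.25 0.8421589136123657
pad 0.25 -0.25 0.7958930730819702
bar ends 0.0 0.0 0.9947775602340698
bar end2 0.0 0.0 0.9963517785072327
[585.10238581 273.38040352 205.69201735] [ 0.02407176  0.02501923 -1.20904251] 51.02410874453009 [ 0.     0.023 -0.026  0.    -0.    -0.   ]
```

Nothing moved on release, and the arm is clear. Handing in.

```bash
python3 -c "
from bench import arm
print(arm.job_done())"
```

```text
the job is handed in; nothing more can be done
None
```

I handed the job in at about 25 s, with no verdict returned: by the camera the bare heatsink slid at about 0.22 rad and rests on the stop bar, the padded one stayed above the line, and the deck stands released at that angle.

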